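Clamp a block in a cam-lever jig with a fingertip

ROBOT

A 6-joint arm with a two-finger parallel gripper is mounted at the origin on the work surface; the furniture and walls round the work are solid. World frame = base frame: x ahead of the robot, y to its left, z up, the work surface at z = 0. Lengths are in m, angles in degrees, forces in N, time in s.
With the tool pointing down it reaches from about 0.225 to 0.875 m from the base axis. Payload 3.4 kg.
Tool frame: the origin (TCP) lies midway between the tips of the shut fingers; the grasp point (between the pads) lies 19 mm behind it (grip_point_offset is the distance from the TCP to the grasp point, in m); z points along the fingers, y is the line along which they close (so a half turn about z gives the same grasp; the last joint's range is limited). The gripper opens to 85 mm and grips with 20 to 120 N. Pads are 22 mm wide; open, the fingers measure 114 mm over their backs; the gripper's body (76 mm by 85 mm) begins 54 mm behind the grasp point. The pads swing forward as they close: fully open they stand 13 mm farther back than shut.
Start: joints at [66.349, 15.808, 86.224, -0, 77.962, -6.933], TCP at [0.165, 0.551, 0.231] pointing down, gripper open.
Joint ranges: [-165.64, 165.64], [-43.16, 119.46], [12.63, 154.43], [-67.54, 247.53], [6.08, 155.33], [-154.97, 154.97]. Speed limits (degrees/s): [147.25, 147.25, 180, 180, 180, 180].

INTERFACE

Orientations are given as [roll, pitch, yaw] about the fixed x, y, z axes, in that order (R = Rz(yaw) Ry(pitch) Rx(roll)).
In Python, from bench import observe, snapshot, camera_model, close_job, trace, grip_point_offset gives the robot as it stands. The module is installed in compiled form; this text tells all that it offers.
- The arm moves only by the tool apply_moves, never from a script. Its argument "commands" is a list of rows, each a list of 3 entries, a list of its own where there are three numbers: the shift along the tool's x, y, z in normalised numbers (1 is 80 cm), then the turn, a rotation vector about the tool's x, y, z in fractions of the full range, 1 being 2 rad, then the opening, from -1 (shut) to 1 (fully open). A call has 1 to 20 rows; each row is the pose to reach, as a shift and turn from the pose commanded when the call began, along the tool's axes at that moment; what a row does not reach only later rows make up. A row lasts 1/12 s, in which the tool goes at most 41.7 mm and 7.16 degrees, less where a joint would pass 70% of its speed; a pose out of reach is approached as far as the arm can. No shift or turn number may pass 1 either way. A call with a gripper value outside its range is refused whole. The fingers move at their own pace and stop on an object; the grip force is fixed at half the most. Time passes only in rows, so rows that repeat a pose let the fingers close. It gives the time, the measured TCP pose, the force, the opening and the grip force at its end, in the units of the state.
- observe(): the state, without advancing time (a new reading comes with each control period).
- snapshot(name): name is "scene" or "top" or "wrist"; returns the picture (400x640x3 uint8, red, green, blue); there is no depth.
- camera_model(name): a dict with "K" (3x3 intrinsics, pixels), "eye" and "orientation" of the camera in the world. Camera axes: x right, y down, z forward; pixel columns grow to the right and rows downward; lengths in m; the calibration is good to about 2 mm. A picture is of the moment at which its call begins: read the wrist's pose just before it. camera_model takes no time and is no camera call; for the wrist camera it gives the pose at the moment of the call.
- close_job(): hands the job in; it is judged then, once.
Trained networks look in the newest picture that a camera, given by its name, has taken for a name from the list of things; names that differ only in an ending like _2 or _b are one class to them, and where a whole thing is asked for, a point or a joint stands for the part that bears it (a point fixed in the world has none). Each returns a list of dicts, best first, with "confidence" (0 to 1); they miss things now and then, are a little off and sometimes report something else, mostly with a low value. They report only what shows in the picture. A call takes as long as a camera call. They do not tell look-alikes from the thing itself.
- trace(camera, query): "mask" (400x640 bool, what is visible of it) and "at" ([column, row] in pixels, amid what is visible of it).
The state is a dict: "clock": time; "qpos": joint angles; "dq": joint speeds; "tau": joint torques, N m; "tcp_pos": TCP position; "ee_rot": TCP orientation; "force": force on the tool from outside, world axes, zero at the start; "wrist_torque": the same for the moment, N m; "opening": finger opening in m; "gripper_force": force on a finger pad.
Only numpy, scipy, OpenCV 4.12 (cv2) and the standard library are available. Lean on these libraries where they do the work, as an engineer would, in place of code of your own. Each camera call takes 0.05 s, during which the arm holds its last target. There are 200 camera calls.

TASK

Clamp the oblong wooden block that lies in the cam jig. Push it along the fence with a fingertip until its end is right up against the end stop, then push the arm of the cam lever round (counter-clockwise from above) with one finger until the cam jams the block firmly against the fence, and leave it clamped. Only push: do not lift the block, and leave the other things on the bench where they are.

Things in the scene. Friction and masses are not known exactly. Their poses are not given: they have to be found in the camera images.
- jig: Fixed plywood board, 165 x 305 x 18 mm (x -60..105, y -150..155 mm in its frame), on the table; carries fence, end stop and cam lever. Origin: on the lever's pivot axis (steel bolt), at table level; z up; y runs along the fence towards the end stop; x from the pivot to the fence. Its top is 18 mm above the table.
- fence_face (a point): Point on the fence's face towards the pivot, at the board's top (jig x = 69.3, y = 0 mm). The fence is dark wood, fixed on the board, 22 mm thick, 32 mm high above the board, 200 mm long (jig y -145..+55 mm). Axes as the jig's.
- stop_face (a point): Point on the face of the end stop (dark wood, 42 x 20 mm, 30 mm high above the board, across the line of the block) that meets the block's end; at the board's top, on the middle line of a block lying against the fence (jig x = 51.3, y = 45 mm). The stop spans jig x 26..68 mm. Axes as the jig's.
- block: Loose oblong pale wooden block 36 x 105 x 42 mm (x, y, z), about 0.11 kg, lying on the jig board between the cam and the fence, 20 to 60 mm short of the end stop. Origin: centre of its underside; its y axis runs along its length, roughly along the fence.
- cam_lever (a joint): Lever angle about the vertical pivot: 0 = open, grows counter-clockwise seen from above; starts at 0 to 0.25. Friction of 0.12 Nm holds it where it is left. With the block on the fence the cam touches at about 1.15 rad, then force at a finger 105 mm from the pivot rises steeply: 10 N at 1.27, 25 N at 1.33, 50 N at 1.42 rad. 10 N is ample. Without the block it would turn to 1.83.
- cam: Round wooden cam (radius 26 mm, 10 mm off the pivot) with a straight arm, one piece, turning with cam_lever. Arm 18 mm wide, 28 mm high (21 to 49 mm above the table), end 150 mm from the pivot. Origin: on the pivot, board's top. At joint value q the arm points 2.269 + q rad counter-clockwise from the jig's x axis, so it sweeps over the robot's side of the board.
- lever_tip (a point): Middle of the arm's round end, 150 mm from the pivot, 35 mm above the table (mid-height of the arm). Push on the clockwise side of the arm, which at the start looks towards the end-stop end of the jig (jig +y).
- wax_tin: Bystander: white and red round tin 68 mm across, 43 mm high, standing on the jig board behind the end stop. Origin: centre of its underside.
- small_block: Bystander: reddish-brown block 45 x 60 x 30 mm on the table right of the jig. Origin: centre of its underside.
- long_block: Bystander: brown block 32 x 130 x 30 mm on the table right of the jig. Origin: centre of its underside.
- chisel: Bystander: bench chisel 266 mm long on the table at the right. Origin: middle of its length, underside.
- masking_tape: Bystander: roll of masking tape 98 mm across, 25 mm high, on the table at the left. Origin: centre of its underside.
- tape_measure: Bystander: yellow and black tape measure 31 x 79 x 63 mm, on the table at the left. Origin: centre of its underside.
Not all that is in view belongs to the job. What is shaped like the block but turquoise is not meant.

How it is judged (in metres and radians):
On the way, in this order (a step that is already met when the one before it is completed fails the run):
1. the block's end is against the end stop (within 3 mm) while the cam is still open (lever below 0.8 rad) (y of block in the frame of stop_face above -0.0555 m and value of joint cam_lever below 0.8 rad), for 0.1 s.
2. the cam presses the block (over 4 N) (contact force between cam and block above 4 N), for 0.1 s.
At the end, for the whole second after the job is handed in: The block lies flat on the board, its end within 3 mm of the end stop and its long side within 3 mm of the fence and square to it (0.04 rad); the cam presses it with more than 4 N; lever and block are at rest (y of block in the frame of stop_face between -0.0555 and -0.0495 m and x of block in the frame of stop_face between -0.003 and 0.003 m and z of block in the frame of stop_face below 0.004 m and angle between the y axis of block and the y axis of jig, either way round below 0.04 rad and angle between block's own z axis and vertical below 0.05 rad and contact force between cam and block above 4 N and value of joint cam_lever above 1 rad and velocity of joint cam_lever between -0.05 and 0.05 rad/s and linear speed of block below 0.01 m/s); the robot touches nothing.
It fails at once if the block was lifted more than 8 mm or tipped (z of block in the frame of jig above 0.026 m or angle between block's own z axis and vertical above 0.2 rad).
It fails at once if a bystander was moved more than 15 mm (distance of any of wax_tin, small_block, long_block, chisel, masking_tape, tape_measure from where it was at the start of the episode above 0.015 m).
It also fails if it takes over 51 s, if anything falls off the work surface, if the arm or the gripper's body presses on something with over 40 N, if the wrist force passes 120 N, or if a joint passes its speed limit or range.

## Working session

There is one attempt and no reset: what is moved stays moved. The work goes in short steps, Python scripts to look and compute and a tool call to move; the robot and the scene stay as the last step left them, time stands still between calls to the robot, and variables do not carry over. Pictures are saved under pics/ and viewed, at most 10 in all, crops included, and the job is handed in when it is done.

Besides the shell and the picture viewer there is one more tool, called after "Call:" as name([rows], argument=value, ...), one row to a line, values as JSON. apply_moves: Moves the arm, as the interface text tells. Its arguments: {"type":"object","properties":{"commands":{"type":"array"}},"required":["commands"]}

```bash
mkdir -p pics; python3 - <<'E'
from bench import *
import cv2,numpy as np
np.set_printoptions(precision=4,suppress=True)
s=observe();print(s['tcp_pos'],s['ee_rot'],s['force'],s['clock'])
for c in("top","scene"):
    im=snapshot(c);cv2.imwrite(f"pics/{c}1.png",im[...,::-1])
    m=camera_model(c);print(c,m)
    for q in("block","jig","cam","lever_tip","fence_face","stop_face","wax_tin"):
        r=trace(c,q)
        for d in r[:3]:
            ys,xs=np.nonzero(d['mask']);print(q,round(d['confidence'],2),d['at'],len(xs),cv2.minAreaRect(np.c_[xs,ys].astype(np.float32)) if len(xs) else'')
E
```

```text
[0.1652 0.5502 0.2304] [-179.8922   -0.015   163.2836] [0.8443 0.0559 0.5431] 0.0
top {'K': array([[395.8091,   0.    , 313.9   ],
       [  0.    , 395.8091, 199.1428],
       [  0.    ,   0.    ,   1.    ]]), 'eye': array([ 0.411 , -0.0187,  1.2736]), 'orientation': array([-177.5471,   -0.1444,  -89.4824])}
block 0.91 [365.9, 253.3] 444 ((364.00335693359375, 251.1476593017578), (14.172712326049805, 33.916202545166016), 55.00798034667969)
block 0.7 [312.3, 237.1] 408 ((315.20587158203125, 235.67648315429688), (12.854387283325195, 34.1975212097168), 14.03624439239502)
block 0.68 [318.4, 149.1] 445 ((320.0461730957031, 148.1307830810547), (33.61341094970703, 13.395750999450684), 7.125016689300537)
jig 0.92 [301.4, 160.8] 4212 ((300.1071472167969, 164.10104370117188), (95.7605209350586, 70.4448013305664), 8.32564926147461)
cam 0.63 [295.9, 168.3] 450 ((290.0000305175781, 176.00001525878906), (15.55634880065918, 56.56854248046875), 45.0)
cam 0.36 [409.3, 231.5] 299 ((409.6228942871094, 232.14749145507812), (15.620499610900879, 19.717679977416992), 50.19443130493164)
lever_tip 0.59 [293.
[... 1213 characters left out ...]
((311.0, 185.5), (13.0, 50.0), 90.0)
lever_tip 0.41 [375.5, 262.7] 261 ((378.5, 260.0), (12.0, 23.0), 90.0)
fence_face 0.89 [334.3, 191.5] 2068 ((332.7752380371094, 188.37551879882812), (91.3380126953125, 39.89155578613281), 23.782032012939453)
stop_face 0.7 [332.6, 194.4] 2140 ((332.5323791503906, 187.7861328125), (90.6791000366211, 39.82875442504883), 23.682086944580078)
wax_tin 0.81 [314.5, 165.2] 280 ((315.0, 167.5), (17.0, 18.0), 90.0)
wax_tin 0.63 [415.4, 226.4] 463 ((415.25006103515625, 228.25003051757812), (37.47665786743164, 12.727922439575195), 45.0)
wax_tin 0.31 [332.3, 191.8] 2072 ((332.6158447265625, 188.2415771484375), (89.99229431152344, 39.70988845825195), 24.145544052124023)
```

```bash
python3 - <<'E'
import cv2
im=cv2.imread("pics/top1.png");cv2.imwrite("pics/top1c.png",cv2.resize(im[100:240,220:420],None,fx=4,fy=4,interpolation=cv2.INTER_CUBIC))
E
```

```text
(no output)
```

View pics/top1c.png

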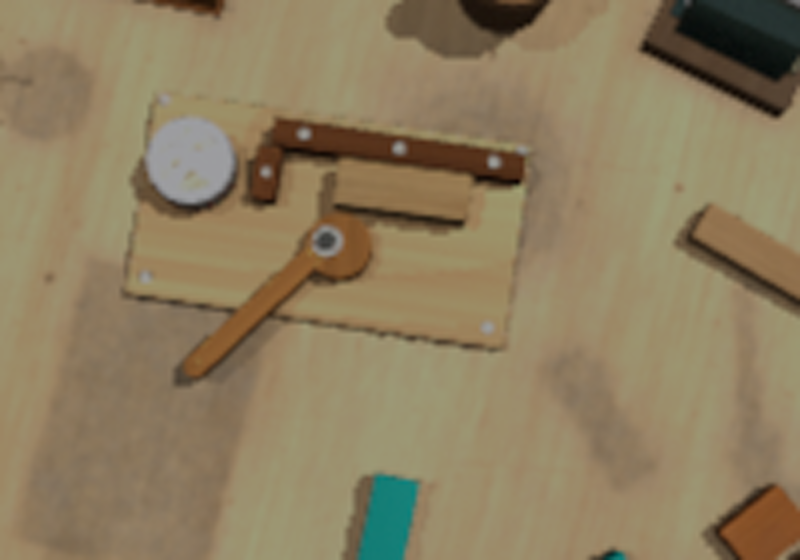

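The crop shows the jig with board corners at about crop (152,93), (530,147), (503,350), (124,295). The pale block lies at (400,190) near the fence, the end stop is at (265,172), the pivot at (326,240) and the lever tip at (195,370). The turquoise block is off the jig.

```bash
cat > h.py <<'E'
import numpy as np,cv2
from scipy.spatial.transform import Rotation as R
from scipy.optimize import least_squares
from bench import *
np.set_printoptions(precision=4,suppress=True)
def ray(m,uv,z):
    d=R.from_euler('xyz',m['orientation'],degrees=True).as_matrix()@np.linalg.inv(m['K'])@np.array([uv[0],uv[1],1.])
    return m['eye']+d*(z-m['eye'][2])/d[2]
def fit(J,W):
    J=np.array(J)[:,:2];W=np.array(W)[:,:2]
    f=lambda p:(J@np.array([[np.cos(p[2]),np.sin(p[2])],[-np.sin(p[2]),np.cos(p[2])]])+p[:2]-W).ravel()
    r=least_squares(f,[.5,0,0]);return r.x,r.fun.reshape(-1,2)
def toj(p,w):
    c,s=np.cos(p[2]),np.sin(p[2]);d=np.array(w)[:2]-p[:2];return np.array([c*d[0]+s*d[1],-s*d[0]+c*d[1]])
def tow(p,j):
    c,s=np.cos(p[2]),np.sin(p[2]);return p[:2]+np.array([c*j[0]-s*j[1],s*j[0]+c*j[1]])
E
python3 - <<'E'
from h import *
m=camera_model('top');c=lambda u,v:(220+(u+.5)/4-.5,100+(v+.5)/4-.5)
J=[(.105,.155),(.105,-.15),(-.06,-.15),(-.06,.155)]
W=[ray(m,c(*q),.018) for q in[(152,93),(530,147),(503,350),(124,295)]]
p,e=fit(J,W);print(p,e)
for n,q,z in[('pivot',(326,240),.05),('tip',(195,370),.049),('b1',(338,161),.06),('b2',(473,177),.06),('b3',(465,215),.06),('b4',(335,202),.06),('stop',(265,172),.048)]:
    w=ray(m,c(*q),z);print(n,w,toj(p,w))
w=tow(p,(-.0,-.02));print(w)
print(camera_model('wrist'),observe()['tcp_pos'])
E
```

```text
[ 0.5832  0.0201 -0.132 ] [[ 0.0002 -0.0009]
 [ 0.0007 -0.0005]
 [ 0.      0.0005]
 [-0.0009  0.001 ]]
pivot [0.586  0.0195 0.05  ] [ 0.0028 -0.0003]
tip [0.4839 0.1199 0.049 ] [-0.1115  0.0858]
b1 [0.6459 0.0105 0.06  ] [ 0.0635 -0.0013]
b2 [ 0.6345 -0.0938  0.06  ] [ 0.0659 -0.1062]
b3 [ 0.6049 -0.0878  0.06  ] [ 0.0358 -0.1042]
b4 [0.614  0.0125 0.06  ] [ 0.0316 -0.0035]
stop [0.6391 0.0676 0.048 ] [0.0492 0.0544]
[0.5805 0.0003]
{'K': array([[279.3114,   0.    , 319.8981],
       [  0.    , 279.3114, 201.3546],
       [  0.    ,   0.    ,   1.    ]]), 'eye': array([0.0949, 0.5719, 0.3739]), 'orientation': array([163.1341,  -0.0202,  73.3012])} [0.1654 0.5507 0.2313]
```

View pics/scene1.png

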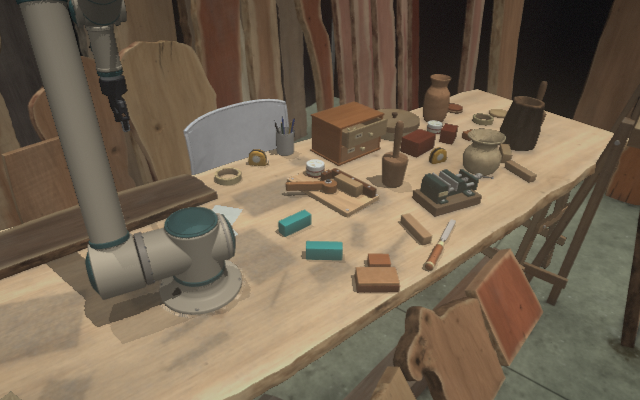

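```bash
cat >> h.py <<'E'
P=np.array([.5835,.0200,-.132])
def plan(j,z,ang=0,P=P):
    """tool shift (cm) and turn to put TCP at jig j, height z, tool y at jig +y turned by ang deg"""
    s=observe();Rt=R.from_euler('xyz',s['ee_rot'],degrees=True)
    d=np.r_[tow(P,j),z]-s['tcp_pos']
    G=R.from_euler('xyz',[180,0,180+np.degrees(P[2])+ang],degrees=True)
    print('shift',np.round(Rt.inv().apply(d)*100,2),'turn',np.round((Rt.inv()*G).as_rotvec(),3))
def st():
    s=observe();print('t',round(s['clock'],2),'jig',toj(P,s['tcp_pos'])*1e3,'z',s['tcp_pos'][2],'rot',s['ee_rot'],'F',s['force'],'q',s['qpos'])
E
python3 - <<'E'
from h import *
plan((.049,-.14),.20)
E
```

```text
shift [-62.37 -51.84   3.13] turn [ 0.    0.   -0.16]
```

The scene picture shows the path clear. The mallet at (395,165) stands just beyond the fence, and the cabinet is further behind.

Units first: shifts go in shares of 80 cm and turns go in shares of 2 rad. So -62.4 cm / 80 = -0.78, -51.8 cm / 80 = -0.6475, -0.16 rad / 2 = -0.08.

Call:
apply_moves([
  [[-0.78,-0.6475,0.0388],[0,0,-0.08],-1],
  [[-0.78,-0.6475,0.0388],[0,0,-0.08],-1],
  [[-0.78,-0.6475,0.0388],[0,0,-0.08],-1],
  [[-0.78,-0.6475,0.0388],[0,0,-0.08],-1],
  [[-0.78,-0.6475,0.0388],[0,0,-0.08],-1],
  [[-0.78,-0.6475,0.0388],[0,0,-0.08],-1],
  [[-0.78,-0.6475,0.0388],[0,0,-0.08],-1],
  [[-0.78,-0.6475,0.0388],[0,0,-0.08],-1],
  [[-0.78,-0.6475,0.0388],[0,0,-0.08],-1],
  [[-0.78,-0.6475,0.0388],[0,0,-0.08],-1],
  [[-0.78,-0.6475,0.0388],[0,0,-0.08],-1],
  [[-0.78,-0.6475,0.0388],[0,0,-0.08],-1],
  [[-0.78,-0.6475,0.0388],[0,0,-0.08],-1],
  [[-0.78,-0.6475,0.0388],[0,0,-0.08],-1],
  [[-0.78,-0.6475,0.0388],[0,0,-0.08],-1],
  [[-0.78,-0.6475,0.0388],[0,0,-0.08],-1],
  [[-0.78,-0.6475,0.0388],[0,0,-0.08],-1],
  [[-0.78,-0.6475,0.0388],[0,0,-0.08],-1],
  [[-0.78,-0.6475,0.0388],[0,0,-0.08],-1],
  [[-0.78,-0.6475,0.0388],[0,0,-0.08],-1],
])

```text
clock: 2.47
tcp_pos: [0.6166, -0.1297, 0.1997]
ee_rot: [-179.9, 0.1, 172.3]
force: [0.3, 0.7, -0.1]
opening: 0.0004
gripper_force: 0.0
```

```bash
python3 - <<'E'
from h import *
st();plan((.049,-.14),.20);im=snapshot('wrist');cv2.imwrite('pics/w1.png',im[...,::-1]);m=camera_model('wrist');print(m)
E
```

```text
t 2.47 jig [  52.4799 -143.9988] z 0.19973979138313433 rot [-179.8802    0.1292  172.2952] F [ 0.287   0.7291 -0.128 ] q [ -18.1442   21.4792   82.2376   -0.0973   76.1345 -100.416 ]
shift [ 0.35  0.4  -0.03] turn [-0.002  0.002 -0.002]
{'K': array([[279.3114,   0.    , 319.8981],
       [  0.    , 279.3114, 201.3546],
       [  0.    ,   0.    ,   1.    ]]), 'eye': array([ 0.5447, -0.1213,  0.3414]), 'orientation': array([162.9111,   0.2234,  82.238 ])}
```

View pics/w1.png

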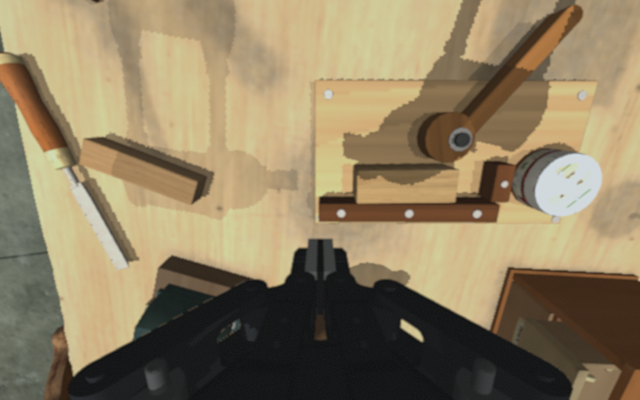

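The wrist view shows the board corners at (316,80), (597,82) and (317,221), the block top over (356..457,165..204), the stop's near face at column ~480, the pivot at (460,139) and the lever tip at (575,12).

```bash
python3 - <<'E'
from h import *
m=camera_model('wrist')
W=[ray(m,q,.018) for q in[(316,80),(597,82),(317,221)]]
p,e=fit([(-.06,-.15),(-.06,.155),(.105,-.15)],W);print(p,e)
for n,q,z in[('b',(355,165),.06),('b',(457,167),.06),('b',(457,203),.06),('b',(355,204),.06),('piv',(460,139),.05),('tip',(575,12),.049),('fence',(320,198),.05),('fence',(498,204),.05),('stop',(482,203),.048),('stop',(487,164),.048)]:
    w=ray(m,q,z);print(n,toj(p,w)*1e3,toj(P,w)*1e3)
plan((.050,-.133),.032);plan((.050,-.133),.10)
E
```

```text
[ 0.5872  0.0172 -0.1415] [[-0.0013 -0.001 ]
 [-0.0009  0.0041]
 [ 0.0023 -0.0031]]
b [  25.1486 -108.3998] [  28.1988 -110.9135]
b [26.4983 -4.9538] [30.529 -7.485]
b [64.7108  0.7824] [68.7942 -2.1112]
b [  66.595  -106.6206] [  69.6601 -109.5273]
piv [-0.5287 -1.3066] [ 3.5378 -3.5817]
tip [-113.3599   85.7003] [-108.4635   84.4909]
fence [  63.1943 -143.6635] [  65.9085 -146.5362]
fence [68.633  50.7495] [73.1899 47.8164]
stop [68.235  34.3273] [72.6362 31.3987]
stop [25.1979 31.9976] [29.5789 29.4772]
shift [ 0.5   1.37 16.72] turn [-0.004  0.004 -0.004]
shift [0.48 1.34 9.92] turn [-0.004  0.004 -0.004]
```

Scaled: 16.5 cm / 80 = 0.2063, 15 cm / 80 = 0.1875.

Call:
apply_moves([
  [[0.005,0.01,0.05],[0,0,0],-1],
  [[0.005,0.01,0.1],[0,0,0],-1],
  [[0.005,0.01,0.15],[0,0,0],-1],
  [[0.005,0.01,0.1875],[0,0,0],-1],
  [[0.005,0.01,0.2063],[0,0,0],-1],
  [[0.005,0.01,0.2063],[0,0,0],-1],
  [[0.005,0.01,0.2063],[0,0,0],-1],
])

```text
clock: 3.1
tcp_pos: [0.6108, -0.1161, 0.0347]
ee_rot: [180.0, -0.1, 172.5]
force: [-0.6, -0.4, -0.0]
opening: -0.0002
gripper_force: 0.0
```

```bash
python3 - <<'E'
from h import *
st();im=snapshot('wrist');cv2.imwrite('pics/w2.png',im[...,::-1])
E
```

```text
t 3.1 jig [  44.9263 -131.3224] z 0.03474742023676245 rot [179.9737  -0.0953 172.4545] F [-0.6145 -0.3603 -0.009 ] q [-17.1778  29.0218  95.4589   0.0121  55.6177 -99.6391]
```

View pics/w2.png

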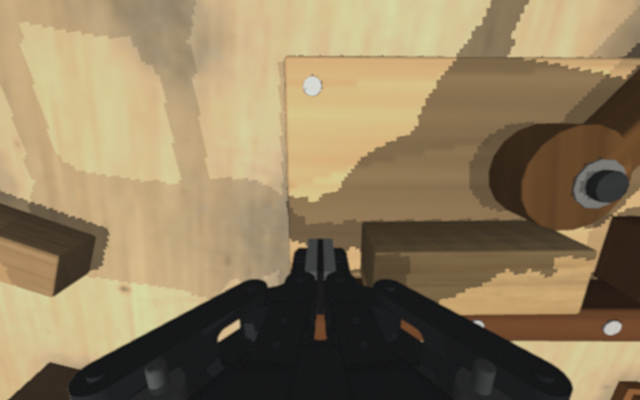

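The fingertip at (320,245) stands just short of the block's end face (column ~363), in line with it and clear of the fence.

Scaled: 5 cm / 80 = 0.0625, 4.8 cm / 80 = 0.06.

Call:
apply_moves([
  [[-0.0063,0.0063,0],[0,0,0],-1],
  [[-0.0063,0.01,0],[0,0,0],-1],
  [[-0.0063,0.0138,0],[0,0,0],-1],
  [[-0.0063,0.0175,0],[0,0,0],-1],
  [[-0.0063,0.0213,0],[0,0,0],-1],
  [[-0.0063,0.025,0],[0,0,0],-1],
  [[-0.0063,0.0288,0],[0,0,0],-1],
  [[-0.0063,0.0325,0],[0,0,0],-1],
  [[-0.0063,0.0363,0],[0,0,0],-1],
  [[-0.0063,0.04,0],[0,0,0],-1],
  [[-0.0063,0.0438,0],[0,0,0],-1],
  [[-0.0063,0.0475,0],[0,0,0],-1],
  [[-0.0063,0.0513,0],[0,0,0],-1],
  [[-0.0063,0.055,0],[0,0,0],-1],
  [[-0.0063,0.0575,0],[0,0,0],-1],
  [[-0.0063,0.06,0],[0,0,0],-1],
  [[-0.0063,0.0625,0],[0,0,0],-1],
  [[-0.0063,0.0625,0],[0,0,0],-1],
  [[-0.0063,0.0625,0],[0,0,0],-1],
])

```text
clock: 4.73
tcp_pos: [0.6225, -0.0669, 0.0351]
ee_rot: [179.9, -0.0, 172.4]
force: [0.5, 0.4, -0.2]
opening: -0.0001
gripper_force: 0.0
```

```bash
python3 - <<'E'
from h import *
st();im=snapshot('wrist');cv2.imwrite('pics/w3.png',im[...,::-1])
E
```

```text
t 4.73 jig [ 50.1026 -81.0547] z 0.03505079706920773 rot [179.9493  -0.0295 172.4412] F [ 0.4647  0.4125 -0.2083] q [-12.5303  29.2777  94.8971   0.0579  55.8589 -95.004 ]
```

View pics/w3.png

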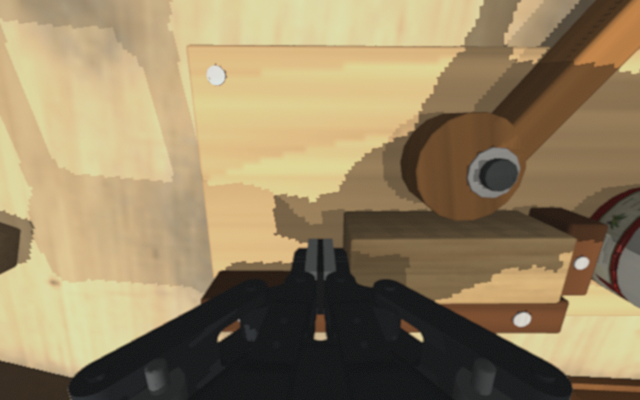

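The block's far end (column ~562) is a small gap short of the stop. I'll go on gently.

Call:
apply_moves([
  [[0,0.0025,0],[0,0,0],-1],
  [[0,0.005,0],[0,0,0],-1],
  [[0,0.0075,0],[0,0,0],-1],
  [[0,0.0088,0],[0,0,0],-1],
  [[0,0.01,0],[0,0,0],-1],
  [[0,0.01,0],[0,0,0],-1],
])

```text
clock: 5.28
tcp_pos: [0.6233, -0.0609, 0.0353]
ee_rot: [-179.9, -0.0, 172.5]
force: [-1.2, -5.4, 0.4]
opening: -0.0001
gripper_force: 2.7
```

Scaled: 0.15 cm / 80 = 0.0019, 0.1 cm / 80 = 0.0013.

Call:
apply_moves([
  [[0,0.0013,0],[0,0,0],-1],
  [[0,0.0019,0],[0,0,0],-1],
  [[0,0.0019,0],[0,0,0],-1],
])

```text
clock: 5.53
tcp_pos: [0.6233, -0.0608, 0.0354]
ee_rot: [-179.7, -0.0, 172.5]
force: [-3.5, -9.1, 0.8]
opening: -0.0001
gripper_force: 4.5
```

```bash
python3 - <<'E'
from h import *
st();im=snapshot('wrist');cv2.imwrite('pics/w4.png',im[...,::-1])
E
```

```text
t 5.53 jig [ 50.0805 -74.8389] z 0.035410985135268226 rot [-179.7323   -0.0368  172.5371] F [-3.5489 -9.1463  0.8254] q [-11.774   29.2746  94.8385  -0.3257  55.9039 -94.1285]
```

View pics/w4.png

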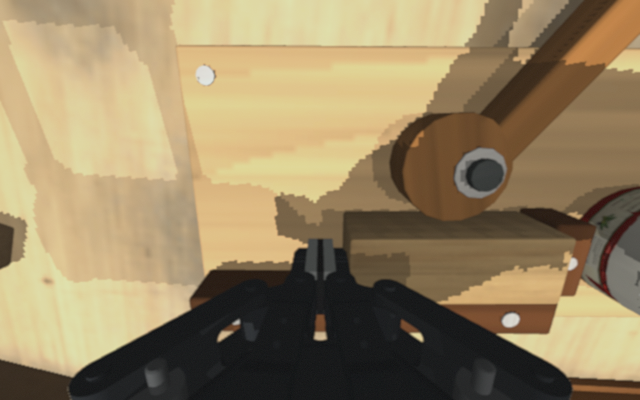

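The force rose from 5 to 9 N with no further motion, and the picture shows the block's end at the stop (column ~575). Now back off, rise and go over to the lever's clockwise side.

Scaled: 17.2 cm / 80 = 0.215, 11.9 cm / 80 = 0.1488, 0.656 rad / 2 = 0.328.

Call:
apply_moves([
  [[0,-0.0125,0],[0,0,0],-1],
  [[0,-0.025,0],[0,0,0],-1],
  [[0,-0.025,-0.0375],[0,0,0],-1],
  [[0,-0.025,-0.0875],[0,0,0],-1],
  [[0,-0.025,-0.125],[0,0,0],-1],
  [[0.0375,0.0125,-0.125],[0,0,0.05],-1],
  [[0.0625,0.05,-0.125],[0,0,0.1],-1],
  [[0.0875,0.0875,-0.125],[0,0,0.15],-1],
  [[0.1125,0.125,-0.125],[0,0,0.2],-1],
  [[0.1313,0.1625,-0.125],[0,0,0.25],-1],
  [[0.1488,0.2,-0.125],[0,0,0.3],-1],
  [[0.1488,0.215,-0.125],[0,0,0.328],-1],
  [[0.1488,0.215,-0.125],[0,0,0.328],-1],
  [[0.1488,0.215,-0.125],[0,0,0.328],-1],
  [[0.1488,0.215,-0.125],[0,0,0.328],-1],
])

```text
clock: 6.83
tcp_pos: [0.5289, 0.1273, 0.1353]
ee_rot: [180.0, 0.0, 134.9]
force: [0.3, 0.6, -0.0]
opening: -0.0001
gripper_force: 0.0
```

```bash
python3 - <<'E'
from h import *
st();snapshot('top')
m=camera_model('top')
for q in('cam','lever_tip','block'):
    for d in trace('top',q)[:1]: print(q,d['at'],d['confidence'],toj(P,ray(m,d['at'],.05)))
im=snapshot('wrist');cv2.imwrite('pics/w5.png',im[...,::-1])
plan((-.069,.0987),.030,-37.6)
E
```

```text
t 6.83 jig [-68.2571  99.1435] z 0.13531735295318223 rot [179.9983   0.0199 134.904 ] F [ 0.31    0.6166 -0.0023] q [  6.2099  17.2789  98.62    -0.0161  64.0873 -38.687 ]
cam [298.2, 164.8] 0.69 [-0.0148  0.0065]
lever_tip [296.5, 163.4] 0.61 [-0.0112  0.0123]
block [363.0, 250.7] 0.74 [-0.2496 -0.2287]
shift [ 0.04 -0.06 10.52] turn [-0.    -0.    -0.001]
```

View pics/w5.png

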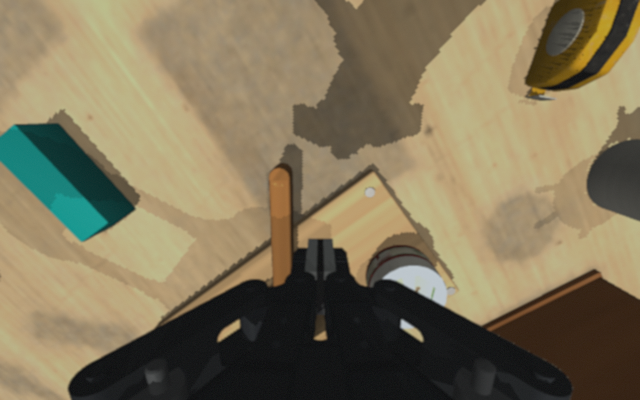

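The wrist view shows the lever at column ~281 parallel to the finger at column ~320, with the finger on its clockwise side. The tin at (410,280) is well clear.

```bash
python3 - <<'E'
from h import *
def pose(q,gap,r=.115,t=.024):
    f=2.269+q;return r*np.array([np.cos(f),np.sin(f)])+(t+gap)*np.array([np.sin(f),-np.cos(f)]),f
def rows(q0,g0,qs,z):
    p0,f0=pose(q0,g0)
    ty=np.array([np.sin(f0),-np.cos(f0)]);tx=np.array([-np.cos(f0),-np.sin(f0)]);tx=-np.array([np.cos(f0-np.pi),np.sin(f0-np.pi)])*-1 if 0 else tx
    for q in qs:
        p,f=pose(q,0);d=(p-p0)*100;print(round(q,3),[[round(d@tx,2),round(d@ty,2),z],[0,0,round(-(f-f0),3)]])
rows(.217,.012,np.arange(.2,1.13,.075),10.5)
print();rows(1.1,0,np.arange(1.12,1.4,.02),0)
E
```

```text
0.2 [[np.float64(0.04), np.float64(-1.0), 10.5], [0, 0, np.float64(0.017)]]
0.275 [[np.float64(-0.12), np.float64(-1.87), 10.5], [0, 0, np.float64(-0.058)]]
0.35 [[np.float64(-0.22), np.float64(-2.75), 10.5], [0, 0, np.float64(-0.133)]]
0.425 [[np.float64(-0.25), np.float64(-3.63), 10.5], [0, 0, np.float64(-0.208)]]
0.5 [[np.float64(-0.21), np.float64(-4.51), 10.5], [0, 0, np.float64(-0.283)]]
0.575 [[np.float64(-0.11), np.float64(-5.38), 10.5], [0, 0, np.float64(-0.358)]]
0.65 [[np.float64(0.05), np.float64(-6.25), 10.5], [0, 0, np.float64(-0.433)]]
0.725 [[np.float64(0.28), np.float64(-7.1), 10.5], [0, 0, np.float64(-0.508)]]
0.8 [[np.float64(0.58), np.float64(-7.93), 10.5], [0, 0, np.float64(-0.583)]]
0.875 [[np.float64(0.93), np.float64(-8.73), 10.5], [0, 0, np.float64(-0.658)]]
0.95 [[np.float64(1.35), np.float64(-9.51), 10.5], [0, 0, np.float64(-0.733)]]
1.025 [[np.float64(1.82), np.float64(-10.26), 10.5], [0, 0, np.float64(-0.808)]]
1.1 [[np.float64(2.35), np.float64(-10.96), 10.5], [0, 0, np.float64(-0.883)]]

1.12 [[np.float64(-0.05), np.float64(-0.23), 0], [0, 0, np.float64
[... 290 characters left out ...]
0, np.float64(-0.1)]]
1.22 [[np.float64(-0.2), np.float64(-1.39), 0], [0, 0, np.float64(-0.12)]]
1.24 [[np.float64(-0.22), np.float64(-1.63), 0], [0, 0, np.float64(-0.14)]]
1.26 [[np.float64(-0.24), np.float64(-1.86), 0], [0, 0, np.float64(-0.16)]]
1.28 [[np.float64(-0.24), np.float64(-2.1), 0], [0, 0, np.float64(-0.18)]]
1.3 [[np.float64(-0.25), np.float64(-2.33), 0], [0, 0, np.float64(-0.2)]]
1.32 [[np.float64(-0.25), np.float64(-2.57), 0], [0, 0, np.float64(-0.22)]]
1.34 [[np.float64(-0.24), np.float64(-2.8), 0], [0, 0, np.float64(-0.24)]]
1.36 [[np.float64(-0.23), np.float64(-3.04), 0], [0, 0, np.float64(-0.26)]]
1.38 [[np.float64(-0.22), np.float64(-3.27), 0], [0, 0, np.float64(-0.28)]]
```

Scaled: -10.95 cm / 80 = -0.1369, -2.35 cm / 80 = -0.0294, -0.28 rad / 2 = -0.14.

Call:
apply_moves([
  [[0,0,0.0438],[0,0,0],-1],
  [[0,0,0.0875],[0,0,0],-1],
  [[0,0,0.1188],[0,0,0],-1],
  [[0,0,0.1313],[0,0,0],-1],
  [[0,0,0.1313],[0,0,0],-1],
  [[0,-0.0075,0.1313],[0,0,0],-1],
  [[0,-0.0125,0.1313],[0,0,0.01],-1],
  [[0.0013,-0.0238,0.1313],[0,0,-0.03],-1],
  [[0.0025,-0.0344,0.1313],[0,0,-0.065],-1],
  [[0.0031,-0.045,0.1313],[0,0,-0.105],-1],
  [[0.0025,-0.0563,0.1313],[0,0,-0.14],-1],
  [[0.0013,-0.0675,0.1313],[0,0,-0.18],-1],
  [[-0.0006,-0.0781,0.1313],[0,0,-0.215],-1],
  [[-0.0038,-0.0888,0.1313],[0,0,-0.255],-1],
  [[-0.0075,-0.0988,0.1313],[0,0,-0.29],-1],
  [[-0.0119,-0.1088,0.1313],[0,0,-0.33],-1],
  [[-0.0169,-0.1188,0.1313],[0,0,-0.365],-1],
  [[-0.0225,-0.1281,0.1313],[0,0,-0.405],-1],
  [[-0.0294,-0.1369,0.1313],[0,0,-0.4415],-1],
  [[-0.0294,-0.1369,0.1313],[0,0,-0.4415],-1],
])

```text
clock: 8.75
tcp_pos: [0.468, 0.033, 0.032]
ee_rot: [-180.0, 0.2, -174.6]
force: [-0.4, -0.4, -0.4]
opening: 0.0001
gripper_force: 0.0
```

```bash
python3 - <<'E'
from h import *
st();im=snapshot('wrist');cv2.imwrite('pics/w6.png',im[...,::-1])
E
```

```text
t 8.75 jig [-116.2563   -2.3125] z 0.03200550617328943 rot [-179.9583    0.1634 -174.5936] F [-0.3652 -0.4451 -0.4481] q [ -4.4623  18.7709 115.3468  -0.0183  45.7142 -99.8559]
```

View pics/w6.png

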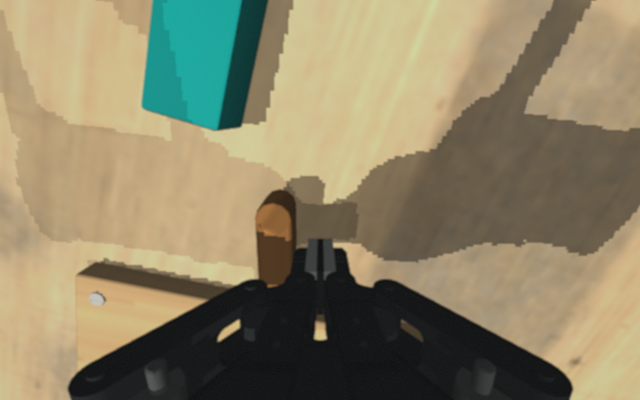

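The lever (column ~276) sits against the finger and has swept along with it. Fine steps now.

Scaled: -1.4 cm / 80 = -0.0175, -1.15 cm / 80 = -0.0144, -0.12 rad / 2 = -0.06.

Call:
apply_moves([
  [[0.0006,-0.0031,0],[0,0,-0.01],-1],
  [[0.0013,-0.0056,0],[0,0,-0.02],-1],
  [[0.0013,-0.0088,0],[0,0,-0.03],-1],
  [[0.0019,-0.0119,0],[0,0,-0.04],-1],
  [[0.0025,-0.0144,0],[0,0,-0.05],-1],
  [[0.0025,-0.0175,0],[0,0,-0.06],-1],
  [[0.0025,-0.0175,0],[0,0,-0.06],-1],
])

```text
clock: 9.38
tcp_pos: [0.4674, 0.0204, 0.0309]
ee_rot: [180.0, 0.1, -167.7]
force: [0.3, 1.8, 2.0]
opening: -0.0002
gripper_force: 1.3
```

Scaled: -0.7 cm / 80 = -0.0088, -0.45 cm / 80 = -0.0056, -0.02 rad / 2 = -0.01.

Call:
apply_moves([
  [[0,-0.0031,0],[0,0,-0.01],-1],
  [[0,-0.0056,0],[0,0,-0.02],-1],
  [[0,-0.0088,0],[0,0,-0.03],-1],
  [[0,-0.0088,0],[0,0,-0.03],-1],
])

```text
clock: 9.72
tcp_pos: [0.4671, 0.0154, 0.0307]
ee_rot: [179.7, -0.1, -164.4]
force: [-2.9, 9.8, 7.0]
opening: 0.0002
gripper_force: 4.9
```

Scaled: -0.4 cm / 80 = -0.005, -0.2 cm / 80 = -0.0025, -0.03 rad / 2 = -0.015.

Call:
apply_moves([
  [[0,-0.0025,0],[0,0,-0.0075],-1],
  [[0,-0.005,0],[0,0,-0.015],-1],
  [[0,-0.005,0],[0,0,-0.015],-1],
])

```text
clock: 9.97
tcp_pos: [0.467, 0.0123, 0.0306]
ee_rot: [179.6, -0.1, -162.7]
force: [-3.4, 9.8, 7.7]
opening: -0.0
gripper_force: 5.7
```

Scaled: -0.4 cm / 80 = -0.005, -0.2 cm / 80 = -0.0025, -0.03 rad / 2 = -0.015.

Call:
apply_moves([
  [[0,-0.0025,0],[0,0,-0.0075],-1],
  [[0,-0.005,0],[0,0,-0.015],-1],
  [[0,-0.005,0],[0,0,-0.015],-1],
])

```text
clock: 10.22
tcp_pos: [0.4671, 0.0094, 0.0306]
ee_rot: [179.5, -0.2, -161.0]
force: [-5.3, 12.7, 9.8]
opening: 0.0001
gripper_force: 7.0
```

```bash
python3 - <<'E'
from h import *
st();im=snapshot('top');cv2.imwrite('pics/t2.png',cv2.resize(im[100:240,220:420,::-1],None,fx=4,fy=4,interpolation=cv2.INTER_CUBIC))
E
```

```text
t 10.22 jig [-113.9825  -25.8373] z 0.03058745277903337 rot [ 179.5125   -0.2208 -161.0016] F [-5.3116 12.6882  9.8305] q [  -7.6567   18.9909  115.27      0.4668   46.1561 -116.9787]
```

View pics/t2.png

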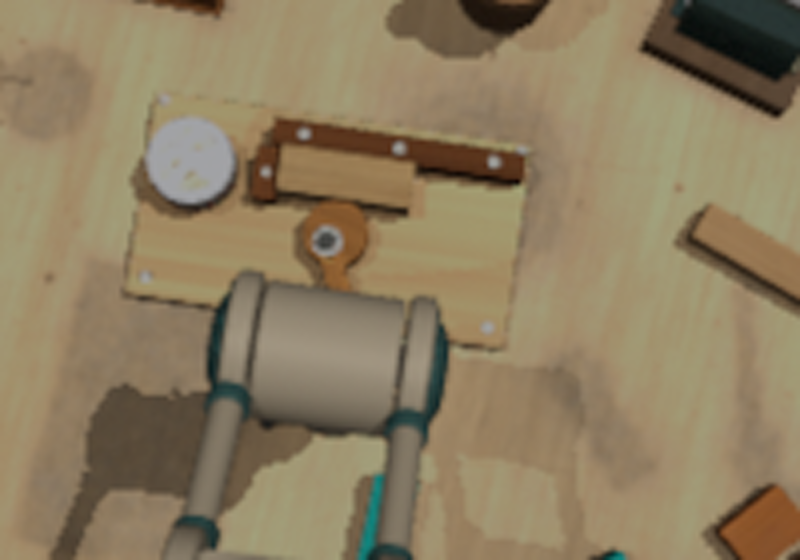

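The block is at the stop and the fence, with the cam (crop 335,230) against it, and about 14 N at the finger is ample. Retreat now.

Scaled: -17 cm / 80 = -0.2125, 16 cm / 80 = 0.2.

Call:
apply_moves([
  [[0,0.0063,0],[0,0,0],-1],
  [[0,0.0188,0],[0,0,0],-1],
  [[0,0.0375,0],[0,0,0],-1],
  [[0,0.0375,-0.0375],[0,0,0],-1],
  [[0,0.0375,-0.0875],[0,0,0],-1],
  [[0,0.0375,-0.1375],[0,0,0],-1],
  [[0,0.0375,-0.1875],[0,0,0],-1],
  [[0.0375,0.0375,-0.2125],[0,0,0],-1],
  [[0.075,0.075,-0.2125],[0,0,0],-1],
  [[0.1125,0.1125,-0.2125],[0,0,0],-1],
  [[0.1375,0.1625,-0.2125],[0,0,0],-1],
  [[0.1375,0.2,-0.2125],[0,0,0],-1],
  [[0.1375,0.2,-0.2125],[0,0,0],-1],
  [[0.1375,0.2,-0.2125],[0,0,0],-1],
  [[0.1375,0.2,-0.2125],[0,0,0],-1],
])

```text
clock: 11.52
tcp_pos: [0.3148, 0.1202, 0.2005]
ee_rot: [-179.9, 0.1, -160.7]
force: [0.5, -0.2, -0.2]
opening: -0.0003
gripper_force: 0.0
```

```bash
python3 - <<'E'
from h import *
st();im=snapshot('top');cv2.imwrite('pics/t3.png',cv2.resize(im[100:240,220:420,::-1],None,fx=4,fy=4,interpolation=cv2.INTER_CUBIC))
E
```

```text
t 11.52 jig [-279.5913   63.9978] z 0.20052091296662947 rot [-179.9157    0.0738 -160.7278] F [ 0.5045 -0.2163 -0.243 ] q [   9.0981   -4.2188  114.0649   -0.0744   70.0664 -100.1487]
```

View pics/t3.png

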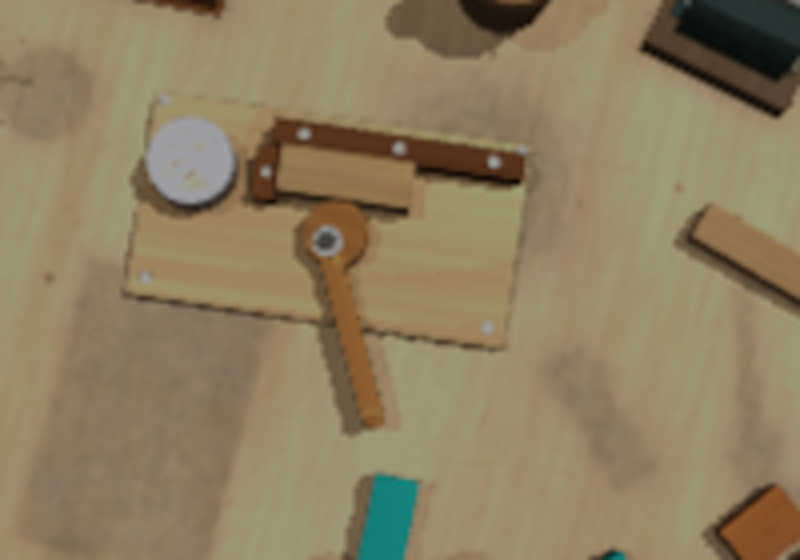

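The lever stays at about 1.26 rad with the arm clear and the block square against the stop and fence.

```bash
python3 -c "
from bench import *
print(close_job())"
```

```text
the job is handed in; nothing more can be done
None
```

The job is handed in: the block was pushed up to the end stop and the cam lever turned until it clamped the block against the fence. The lever stayed at about 1.26 rad by camera estimate after I let go, and the arm was clear. The last picture shows the block against stop and fence; `close_job()` gave no verdict.

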